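# Open the cold-water valve on the worktop

### The job

Two small water valves stand on the worktop, one with a blue handwheel (cold) and one with a red handwheel (hot). Open the cold one fully: turn the blue wheel anticlockwise, not quite a quarter turn, following it up as its stem rises, then let go. Keep the red one shut.

Things in the scene. Friction and masses are not known exactly. Their poses are not given: they have to be found in the camera images.
- cold_wheel (a joint): Blue handwheel. Angle in rad: 0 = fully shut, 1.45 = hard stop fully open; it grows anticlockwise seen from above. Quick-opening steep thread: wheel and stem rise 14.3 mm per rad turned (about 21 mm in all), so the hand must rise with it. Turning takes about 0.2 N m; it stays where it is left. Starts somewhere between 0 and 0.2.
- cold_centre (a point): Centre of the blue (cold) handwheel, on its axis half-way up the rim, about 114 mm above the worktop when shut; rises with it. Dished round disc, 56 mm in diameter, rim 14 mm high, grasped across the rim from above at any yaw. The brass valve below is at most 31 mm wide for 50 mm under the wheel; its 84 x 124 mm base is fixed to the worktop. Blue and red may stand either way round.
- hot_wheel (a joint): Red handwheel, same mechanism as the blue one: 0 = shut, grows anticlockwise up to 1.45 rad. Starts between 0 and 0.06 and must stay shut.
- hot_centre (a point): The same kind of handwheel in red (hot), on the other valve; the point is its centre, half-way up the rim. To be left alone. Surroundings: wall cabinets hang 0.45 m above the worktop from about 0.6 m ahead of the robot, so keep the wrist drawn in while swinging across; a board with a fruit, 81 mm high, lies to the left, a toaster behind.

How it is judged:
At the end, for the whole second after the job is handed in: The blue wheel stands at more than 1.2 rad (of 1.45) open and at rest, the red wheel is still at less than 0.2 rad (value of joint cold_wheel above 1.2 rad and velocity of joint cold_wheel below 0.05 rad/s and value of joint hot_wheel below 0.2 rad); the robot touches nothing.
It fails at once if the red wheel is turned open by more than 0.2 rad (value of joint hot_wheel above 0.2 rad).
It also fails if it takes over 40 s, if anything falls off the work surface, if the arm or the gripper's body presses on something with over 40 N, if the wrist force passes 120 N, or if a joint passes its speed limit or range.

### The arm

A 7-joint arm with a two-finger parallel gripper is mounted at the origin on a cart in front of the work surface, level with it; the furniture and walls round the work are solid. World frame = base frame: x ahead of the robot, y to its left, z up, the work surface at z = 0. Lengths are in m, angles in rad, forces in N, time in s.
With the tool pointing down it reaches from about 0.4 to 0.85 m from the base axis. Payload 10.4 kg.
Tool frame: the origin (TCP) lies where the fingers leave the gripper's body, on its centre line; the fingertips stand 73 mm ahead of it and the grasp point (between the pads) lies 54 mm ahead of it; z points along the fingers, y is the line along which they close (so a half turn about z gives the same grasp; the last joint's range is limited). The gripper opens to 85 mm and grips with 20 to 120 N. Pads are 22 mm wide; open, the fingers measure 114 mm over their backs; the gripper's body (76 mm by 85 mm) begins 54 mm behind the grasp point. The pads swing forward as they close: fully open they stand 13 mm farther back than shut.
Start: joints at [1.301, 0.332, -0.065, 1.46, 0.022, 1.35, -0.088], TCP at [0.153, -0.606, 0.304] pointing down, gripper open.
Joint ranges: [-2.6, 2.6], [-0.5, 2.12], [-1.47, 1.34], [0.16, 2.42], [-1.27, 4.41], [0.06, 2.06], [-2.6, 2.6]. Speed limits (rad/s): [2.22, 2.22, 2.79, 2.79, 3.14, 3.14, 3.14].

### API

Orientations are given as a unit quaternion [x, y, z, w].
In Python, from workcell import manip, camera gives the robot as it stands. The module is installed in compiled form; this text tells all that it offers.
- The arm moves only by the shell command python3 -m creep 'ROWS' [OPENING] [FORCE]. ROWS is JSON, a list of rows, each a list of 2 entries, a list of its own where there are three numbers: the shift along the tool's x, y, z in mm, then the turn about the tool's z in rad. In form: [[[tx, ty, tz], twist], ...]. A call has 1 to 5 rows; each row is the pose to reach, as a shift and turn from the pose commanded when the call began, along the tool's axes at that moment; what a row does not reach only later rows make up. A row lasts 1/12 s, in which the tool goes at most 41.7 mm and 7.16 degrees, less where a joint would pass 70% of its speed; a pose out of reach is approached as far as the arm can. A call with a gripper value outside its range is refused whole. OPENING is the opening, from 0 (shut) to 1 (fully open), set as the call begins (- or left out, the last holds). The fingers move at their own pace and stop on an object; FORCE is the grip in N (left out, the last holds). Time passes only in rows, so rows that repeat a pose let the fingers close. It gives the time, the measured TCP pose, the force, the opening and the grip force at its end, in the units of the state.
- manip.get_obs(): the state, without advancing time (a new reading comes with each control period).
- camera(name): name is "scene" or "side" or "wrist"; returns a dict with "pixels" (420x560x3 uint8, red, green, blue), "z_map" (420x560 float32, m along the optical axis (not along the pixel's ray), 0 where there is no reading), "fx", "fy", "cx", "cy" (pixels), "extrinsics" (4x4, takes a point from world to camera coordinates). Camera axes: x right, y down, z forward; pixel columns grow to the right and rows downward; lengths in m; the calibration is good to about 2 mm. A picture is of the moment at which its call begins.
- manip.hand_in(): hands the job in; it is judged then, once.
The state is a dict: "clock": time; "joint_pos": joint angles; "joint_velocities": joint speeds; "tau": joint torques, N m; "position": TCP position; "ee_rot": TCP orientation; "ft_force": force on the tool from outside, world axes, zero at the start; "torque": the same for the moment, N m; "grip_width": opening from 0.0 (shut) to 1.0 (fully open); "grasp_force": force on a finger pad.
Only numpy, scipy, OpenCV 4.12 (cv2) and the standard library are available. Lean on these libraries where they do the work, as an engineer would, in place of code of your own. Each camera call takes 0.05 s, during which the arm holds its last target. There are 200 camera calls.

## Working session

There is one attempt and no reset: what is moved stays moved. The work goes in short steps, Python scripts to look and compute and a shell command to move; the robot and the scene stay as the last step left them, time stands still between calls to the robot, and variables do not carry over. Pictures are saved under pics/ and viewed, at most 10 in all, crops included, and the job is handed in when it is done.

```bash
mkdir -p pics; cat > h.py <<'E'
import numpy as np, cv2
from workcell import manip, camera
from scipy.spatial.transform import Rotation as R
def world(c):
    z=c["z_map"]; v,u=np.indices(z.shape)
    P=np.stack([(u-c["cx"])/c["fx"]*z,(v-c["cy"])/c["fy"]*z,z],-1)
    E=np.array(c["extrinsics"]); return (P-E[:3,3])@E[:3,:3]
def masks(c):
    h=cv2.cvtColor(c["pixels"],cv2.COLOR_RGB2HSV); H,S,V=[h[...,i].astype(int) for i in range(3)]
    ok=(S>120)&(V>50)
    return {"blue":ok&(H>95)&(H<130),"red":ok&((H<8)|(H>172))}
E
python3 - <<'E'
from h import *
o=manip.get_obs(); print({k:np.round(v,3) for k,v in o.items()}); 
r=R.from_quat(o["ee_rot"]).as_matrix(); print(r.round(3))
ims=[]
for n in("scene","side"):
    c=camera(n); W=world(c); ims.append(c["pixels"])
    for k,m in masks(c).items():
        m=m&(c["z_map"]>0)&(W[...,2]>0.08)&(W[...,2]<0.16)
        N,l,s,cc=cv2.connectedComponentsWithStats(m.astype(np.uint8))
        for i in range(1,N):
            if s[i,4]>40:
                p=W[l==i]; print(n,k,s[i],p.min(0).round(3),p.max(0).round(3),np.median(p,0).round(3))
    cv2.imwrite(f"pics/{n}.png",c["pixels"][...,::-1])
E
```

```text
{'clock': np.float64(0.0), 'joint_pos': array([ 1.301,  0.333, -0.065,  1.461,  0.022,  1.35 , -0.089]), 'joint_velocities': array([-0.   , -0.001, -0.   , -0.001,  0.001,  0.   , -0.001]), 'tau': array([ 1.0000e-03, -6.2544e+01,  4.9000e-02, -3.9159e+01,  1.6000e-02,
        1.0000e-02, -0.0000e+00]), 'position': array([ 0.153, -0.606,  0.303]), 'ee_rot': array([ 0.992,  0.123, -0.   , -0.001]), 'ft_force': array([-0.533,  0.63 ,  0.193]), 'torque': array([ 0.005, -0.027,  0.013]), 'grasp_force': np.float64(0.0), 'grip_width': np.float64(1.001)}
[[ 0.97   0.244 -0.   ]
 [ 0.244 -0.97   0.001]
 [-0.    -0.001 -1.   ]]
scene red [  26  216  135   72 4795] [ 0.614 -0.029  0.08 ] [0.887 0.127 0.16 ] [0.641 0.106 0.12 ]
scene red [226 253  31  20 484] [ 0.427 -0.099  0.107] [ 0.481 -0.045  0.124] [ 0.449 -0.067  0.118]
side blue [285 305  38  32 893] [ 0.412 -0.427  0.111] [ 0.465 -0.373  0.127] [ 0.437 -0.405  0.12 ]
side red [ 339  150  139   57 4459] [ 0.625 -0.058  0.08 ] [0.942 0.083 0.16 ] [ 0.74  -0.046  0.121]
side red [264 198  28  20 431] [ 0.427 -0.104  0.107] [ 0.482 -0.048  0.127] [ 0.453 -0.083  0.118]
side red [456 349  25  22  56] [ 0.642 -0.51   0.094] [ 0.658 -0.472  0.1  ] [ 0.647 -0.497  0.098]
side red [484 370  11  12  57] [ 0.666 -0.517  0.08 ] [ 0.679 -0.513  0.101] [ 0.672 -0.515  0.086]
```

View pics/scene.png

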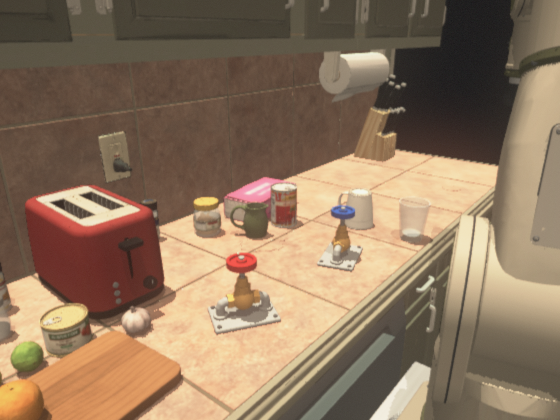

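```bash
python3 - <<'E'
from h import *
for n in("scene","side"):
    c=camera(n); W=world(c); C=np.array([.4385,-.4])
    d=np.hypot(W[...,0]-C[0],W[...,1]-C[1]); Z=W[...,2]
    m=(c["z_map"]>0)&(d>.035)&(d<.16)&(Z>.07)&(Z<.3)
    p=W[m]; a=np.degrees(np.arctan2(p[:,1]-C[1],p[:,0]-C[0]))//20*20
    for k in np.unique(a): q=p[a==k]; print(n,k,len(q),d[m][a==k].min().round(3),q[:,2].max().round(3))
    m=(c["z_map"]>0)&(d<.035)&(Z>.1)&(Z<.16); p=W[m]
    print(n,len(p),p.min(0).round(4),p.max(0).round(4),np.percentile(p[:,2],[5,50,95]).round(4),c["pixels"][m].mean(0))
    t=m&(Z>np.percentile(p[:,2],90)-.006)
    q=W[t]; print("circle",cv2.minEnclosingCircle(q[:,:2].astype(np.float32)))
E
```

```text
scene 290 [ 0.4114 -0.422   0.1002] [ 0.4677 -0.3677  0.1303] [0.1123 0.1212 0.1258] [108.68965517 110.75862069 146.9862069 ]
circle ((0.4397568702697754, -0.3958258032798767), 0.029440291225910187)
side 1050 [ 0.4114 -0.4273  0.1097] [ 0.4665 -0.3712  0.1306] [0.1136 0.1208 0.1256] [ 57.49142857 100.58857143 165.57619048]
circle ((0.4396032989025116, -0.39884284138679504), 0.029250966385006905)
```

View pics/side.png

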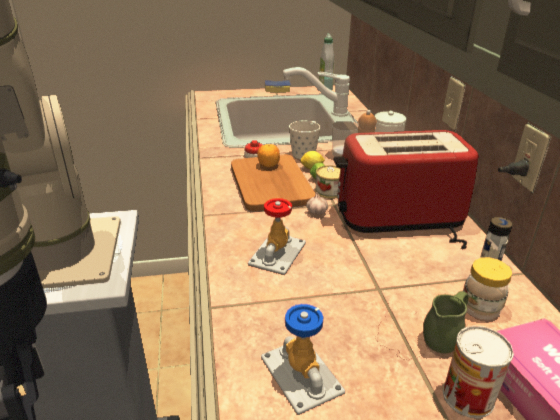

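```bash
python3 -m creep '[[[33,-13,0],0],[[66,-26,0],0],[[99,-40,0],0],[[132,-53,0],0],[[165,-66,0],0]]' 1.0 60
python3 -m creep '[[[33,-13,8],0],[[66,-26,16],0],[[99,-40,24],0],[[132,-53,32],0],[[163,-66,40],0]]'
python3 - <<'E'
from h import *
o=manip.get_obs(); r=R.from_quat(o["ee_rot"]).as_matrix(); print(o["position"],o["joint_pos"].round(2),o["joint_velocities"].round(2),r.round(3))
c=camera("wrist"); cv2.imwrite("pics/w1.png",c["pixels"][...,::-1]); W=world(c); m=masks(c)["blue"]&(c["z_map"]>0)&(W[...,2]>.1)&(W[...,2]<.15)
p=W[m]; print(len(p)); 
if len(p): print(p.min(0),p.max(0),np.percentile(p[:,2],[5,50,95]),cv2.minEnclosingCircle(p[:,:2].astype(np.float32)), "tool delta",r.T@(np.array([.4392,-.3985,.172])-o["position"])*1e3)
E
```

```text
clock: 0.62
position: [0.2977, -0.5005, 0.3039]
ee_rot: [0.992, 0.123, -0.0, 0.0]
ft_force: [1.0, -0.9, 1.0]
grip_width: 0.998
grasp_force: 0.0
clock: 1.03
position: [0.4399, -0.3964, 0.2636]
ee_rot: [0.992, 0.123, 0.0, 0.0]
ft_force: [-0.5, -1.5, -0.9]
grip_width: 1.003
grasp_force: 0.0
[ 0.43994397 -0.39644523  0.26356977] [ 0.88  0.3  -0.27  1.6   0.08  1.26 -0.73] [-0.52  0.23 -0.2  -0.07  0.13 -0.14 -0.74] [[ 0.97   0.245  0.   ]
 [ 0.245 -0.97  -0.   ]
 [ 0.     0.    -1.   ]]
3089
[ 0.41369361 -0.4264119   0.11612432] [ 0.46855757 -0.3718497   0.12692578] [0.11731759 0.12008232 0.12463758] ((0.4411965310573578, -0.39901718497276306), 0.027606194838881493) tool delta [-1.24154171  1.79937357 91.56975527]
```

```bash
python3 -m creep '[[[0,2,20],0],[[0,2,40],0],[[0,2,45],0],[[0,2,45],0]]'
python3 - <<'E'
from h import *
o=manip.get_obs(); r=R.from_quat(o["ee_rot"]).as_matrix(); print(o["joint_pos"].round(2),o["joint_velocities"].round(2))
c=camera("wrist"); cv2.imwrite("pics/w2.png",c["pixels"][...,::-1]); W=world(c); m=masks(c)["blue"]&(c["z_map"]>0)&(W[...,2]>.1)&(W[...,2]<.15)
p=W[m]; C=cv2.minEnclosingCircle(p[:,:2].astype(np.float32)); print(p.min(0),p.max(0),np.percentile(p[:,2],[5,50,95]),C, "tool delta",r.T@(np.array([*C[0],.172])-o["position"])*1e3)
E
```

```text
clock: 1.42
position: [0.4381, -0.3995, 0.2173]
ee_rot: [0.992, 0.123, -0.001, -0.001]
ft_force: [-0.1, 0.3, 0.8]
grip_width: 0.998
grasp_force: 0.0
[ 0.88  0.34 -0.27  1.64  0.09  1.17 -0.73] [ 0.   -0.03 -0.   -0.04 -0.01  0.02  0.  ]
[ 0.41442629 -0.42597406  0.11209251] [ 0.46867229 -0.37180531  0.12640386] [0.1173083  0.12021073 0.12454925] ((0.4415508508682251, -0.39900481700897217), 0.02751624397933483) tool delta [ 3.54825544  0.4393749  45.30914074]
```

View pics/w2.png

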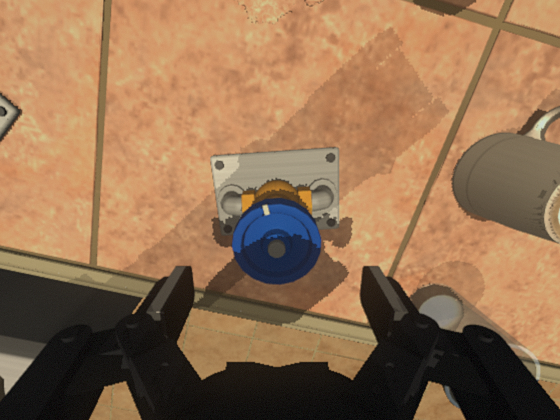

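The wrist view shows the blue wheel (hub at about 277,245) midway between the open fingers (about 180 and 375 across), with nothing at finger height near it. Next I descend and grip.

```bash
python3 -m creep '[[[3,0.5,15],0],[[3,0.5,30],0],[[3,0.5,42],0],[[3,0.5,44],0],[[3,0.5,44],0]]'
python3 -m creep '[[[0,0,0],0],[[0,0,0],0],[[0,0,0],0],[[0,0,0],0],[[0,0,0],0]]' 0.3 50
python3 -c "
from h import *
o=manip.get_obs();print(o['torque'],o['joint_pos'].round(2));c=camera('side');cv2.imwrite('pics/s2.png',cv2.resize(c['pixels'][230:420,200:420,::-1],None,fx=2,fy=2))"
```

```text
clock: 1.88
position: [0.4418, -0.3997, 0.175]
ee_rot: [0.992, 0.123, -0.0, -0.0]
ft_force: [-1.1, 0.2, 0.7]
grip_width: 0.997
grasp_force: 0.0
clock: 2.3
position: [0.4425, -0.3981, 0.1766]
ee_rot: [0.992, 0.123, 0.0, -0.001]
ft_force: [-5.2, 9.8, 12.3]
grip_width: 0.636
grasp_force: 50.7
[ 2.32988236  1.1334046  -0.38050104] [ 0.87  0.38 -0.26  1.68  0.11  1.09 -0.75]
```

View pics/s2.png

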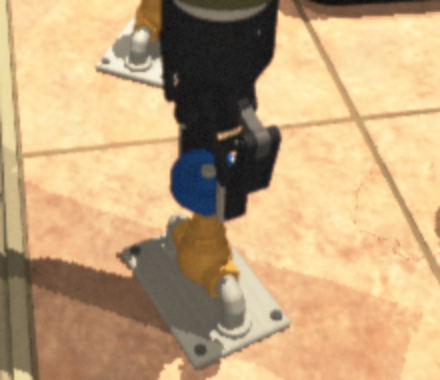

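The fingers hold the blue rim at about 54 mm, which matches the disc. Next I turn anticlockwise, which is a negative twist, and rise with the stem.

```bash
python3 -m creep '[[[0,0,-2.4],-0.1],[[0,0,-3.9],-0.2],[[0,0,-5.3],-0.3],[[0,0,-6.7],-0.4],[[0,0,-6.7],-0.4]]'
python3 -c "
from h import *
o=manip.get_obs();print(o['torque'],o['joint_pos'].round(2),R.from_quat(o['ee_rot']).as_matrix()[:,1])"
```

```text
clock: 2.77
position: [0.4422, -0.3975, 0.1826]
ee_rot: [0.947, 0.321, -0.0, -0.002]
ft_force: [-4.4, 10.8, 8.1]
grip_width: 0.632
grasp_force: 53.2
[2.62152817 1.30991224 0.0578166 ] [ 0.93  0.38 -0.33  1.67  0.13  1.11 -0.36] [ 0.60857909 -0.79348622 -0.00333341]
```

```bash
python3 -m creep '[[[0,-1.5,-2],-0.1],[[0,-1.5,-3.4],-0.2],[[0,-1.5,-4.8],-0.3],[[0,-1.5,-6.2],-0.4],[[0,-1.5,-6.2],-0.4]]'
python3 -c "
from h import *
o=manip.get_obs();print(o['torque'],o['joint_pos'].round(2),R.from_quat(o['ee_rot']).as_matrix()[:,1])"
```

```text
clock: 3.18
position: [0.4414, -0.3968, 0.1884]
ee_rot: [0.864, 0.503, 0.0, -0.001]
ft_force: [-2.2, 7.9, 3.7]
grip_width: 0.631
grasp_force: 54.7
[1.78348607 0.74894026 0.11335206] [ 0.98  0.38 -0.4   1.67  0.16  1.13  0.02] [ 0.8695389  -0.49386098 -0.00185354]
```

```bash
python3 -m creep '[[[0.5,0,-1.4],-0.1],[[0.5,0,-2.8],-0.2],[[0.5,0,-4.2],-0.3],[[0.5,0,-5.6],-0.4],[[0.5,0,-5.6],-0.4]]'
python3 -c "
from h import *
o=manip.get_obs();print(o['torque'],o['joint_pos'].round(2),R.from_quat(o['ee_rot']).as_matrix()[:,1])
c=camera('side');cv2.imwrite('pics/s3.png',cv2.resize(c['pixels'][230:420,200:420,::-1],None,fx=2,fy=2))"
```

```text
clock: 3.6
position: [0.4407, -0.3966, 0.1941]
ee_rot: [0.747, 0.664, -0.0, -0.002]
ft_force: [-6.9, 8.7, 7.2]
grip_width: 0.633
grasp_force: 55.1
[1.94594432 1.6588775  0.02792949] [ 1.03  0.39 -0.46  1.66  0.18  1.14  0.4 ] [ 0.99313443 -0.11694526 -0.0027937 ]
```

```bash
python3 -m creep '[[[0,0,-0.7],-0.05],[[0,0,-1.4],-0.1],[[0,0,-1.4],-0.1]]'
python3 -c "
from h import *
o=manip.get_obs();print(o['torque'],o['joint_pos'].round(2),R.from_quat(o['ee_rot']).as_matrix()[:,1])"
```

```text
clock: 3.9
position: [0.4405, -0.3965, 0.1953]
ee_rot: [0.715, 0.7, -0.0, -0.002]
ft_force: [-7.0, 8.6, 7.4]
grip_width: 0.633
grasp_force: 55.0
[ 1.95033143  1.70418575 -0.47640761] [ 1.04  0.39 -0.48  1.66  0.19  1.15  0.5 ] [ 0.999772   -0.021154   -0.00290735]
```

```bash
python3 -m creep '[[[0,0,0],0],[[0,0,0],0],[[0,0,0],0],[[0,0,0],0],[[0,0,0],0]]' 1.0
python3 -m creep '[[[0,0,-15],0],[[0,0,-30],0],[[0,0,-55],0],[[0,0,-80],0],[[0,0,-80],0]]'
python3 - <<'E'
from h import *
for n in("side","wrist"):
    c=camera(n); W=world(c); m=masks(c)["blue"]&(c["z_map"]>0)&(W[...,2]>.1)&(W[...,2]<.17)
    p=W[m]; print(n,p.min(0),p.max(0),np.percentile(p[:,2],[5,50,95]))
    cv2.imwrite(f"pics/{n}4.png",c["pixels"][...,::-1])
E
```

```text
clock: 4.32
position: [0.4415, -0.3982, 0.1951]
ee_rot: [0.716, 0.699, -0.0, 0.0]
ft_force: [-0.1, 0.4, -0.3]
grip_width: 1.004
grasp_force: 0.0
clock: 4.73
position: [0.443, -0.3989, 0.2801]
ee_rot: [0.716, 0.699, 0.0, 0.004]
ft_force: [1.1, -0.7, 0.8]
grip_width: 0.997
grasp_force: 0.0
side [ 0.41177839 -0.4266881   0.10811243] [ 0.88692593 -0.18842435  0.14733718] [0.13304897 0.13832899 0.14300201]
wrist [ 0.4144831  -0.40639404  0.13310113] [ 0.46807999 -0.37155874  0.14399774] [0.13567735 0.14063339 0.14289983]
```

View pics/wrist4.png

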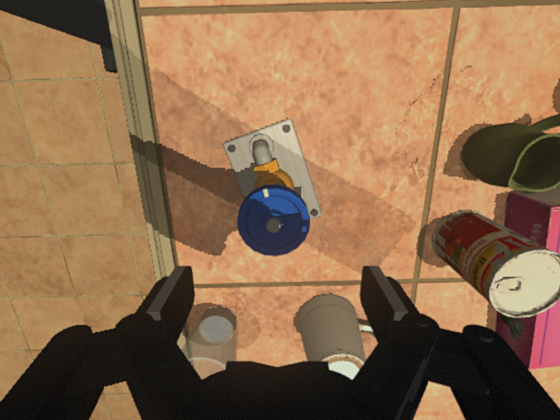

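The wrist view shows the wheel (hub at 274,225) free of the fingers. Its white mark (265,193) sits at the same angle to the camera as before, so it turned the full 1.3 rad with the hand. The 18.3 mm rise agrees with that.

```bash
python3 -m creep '[[[0,0,0],0],[[0,0,0],0],[[0,0,0],0]]'; python3 -c "
from workcell import manip
print(manip.hand_in())"
```

```text
clock: 5.08
position: [0.4411, -0.3978, 0.2737]
ee_rot: [0.716, 0.699, -0.0, -0.001]
ft_force: [-0.1, 0.9, -0.8]
grip_width: 1.005
grasp_force: 0.0
the job is handed in; nothing more can be done
None
```

I turned the blue (cold) wheel open by about 1.3 rad and let go, with the gripper clear above it and the red wheel untouched; the job was handed in at about 5 s, and no verdict came back.

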